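# Set the click dial and start the router

## Robot

A 6-joint arm with a two-finger parallel gripper is mounted at the origin on the work surface. World frame = base frame: x ahead of the robot, y to its left, z up, the work surface at z = 0. Lengths are in mm, angles in rad, forces in N, time in s.
With the tool pointing down it reaches from about 425 to 1125 mm from the base axis. Payload 14.9 kg.
Tool frame: the origin (TCP) lies at the very end of the fingers, on their centre line; the grasp point (between the pads) lies 19 mm behind it; z points along the fingers, y is the line along which they close (so a half turn about z gives the same grasp; the last joint's range is limited). The gripper opens to 91 mm and grips with 3 to 60 N. Pads are 32 mm wide; open, the fingers measure 118 mm over their backs; the gripper's body (76 mm by 178 mm) begins 60 mm behind the grasp point.
Start: joints at [-1.233, 0.379, 1.734, -0, 1.028, -0.033], TCP at [253.649, -652.441, 213.932] pointing down, gripper open.
Joint ranges: [-2.77, 2.77], [-0.74, 2.19], [0, 2.66], [-1.06, 4.2], [0.31, 2.87], [-3.08, 3.08]. Speed limits (rad/s): [1.89, 1.89, 2.39, 3.14, 3.14, 3.14].

## Interface

Orientations are given as a 3x3 rotation matrix whose columns are the frame's x, y, z axes.
In Python, from plant import robot, eyes gives the robot as it stands.
- The arm moves only by the tool move_arm, never from a script. Its argument "rows" is a list of rows, each a list of 5 numbers: the closure in counts, from 0 (fully open) to 255 (shut), then the shift along the world's x, y, z in m, then the turn about the world's z in rad. In form: [[claw, dx, dy, dz, roll], ...]. A call has 1 to 8 rows; each row shifts and turns the commanded pose from where the row before left it; what a row does not reach is not made up. A row lasts 1/10 s, in which the tool goes at most 50 mm and 8.59 degrees, less where a joint would pass 70% of its speed; a pose out of reach is approached as far as the arm can. A call is refused whole if a number of a shift passes 0.05 or a number of a turn 0.15, either way. A call with a gripper value outside its range is refused whole. The fingers move at their own pace and stop on an object; "force" is the grip in N (left out, the last holds). Time passes only in rows, so rows that do not move let the fingers close. It gives the time, the measured TCP pose, the force, the opening and the grip force at its end, in the units of the state.
- robot.observe(): the state, without advancing time (a new reading comes with each control period).
- eyes.capture(name): name is "scene" or "top"; returns a dict with "image" (384x512x3 uint8, red, green, blue), "z_map" (384x512 float32, mm along the optical axis (not along the pixel's ray), 0 where there is no reading), "K" (3x3 intrinsics, pixels), "xyz" and "attitude" of the camera in the world. Camera axes: x right, y up, looking along -z (the intrinsics and any distortion apply to the point x, -y, -z); pixel columns grow to the right and rows downward; lengths in mm; the calibration is good to about 2 mm. A picture is of the moment at which its call begins.
- robot.sign_off(): hands the job in; it is judged then, once.
Trained networks look in a picture, given as the dict that the camera call returned (one of the last four; its "shot" number tells which), for a name from the list of things; names that differ only in an ending like _2 or _b are one class to them, and where a whole thing is asked for, a point or a joint stands for the part that bears it (a point fixed in the world has none). Each returns a list of dicts, best first, with "confidence" (0 to 1); they miss things now and then, are a little off and sometimes report something else, mostly with a low value. They report only what shows in the picture. A call takes as long as a camera call.
- eyes.silhouettes(picture, target): "pixels" (384x512 bool, what is visible of it) and "box" ([left, top, width, height] in pixels, round what is visible of it).
- eyes.place_of(picture, target): "pixel" ([column, row] in pixels: a listed point, or the origin of a listed thing).
The state is a dict: "clock": time; "joint_positions": joint angles; "qd": joint speeds; "joint_efforts": joint torques, N m; "position": TCP position; "tool_rot": TCP orientation; "ft_force": force on the tool from outside, world axes, zero at the start; "torque": the same for the moment, N m; "width": finger opening in mm; "grasp_force": force on a finger pad.
Only numpy, scipy, OpenCV 4.12 (cv2) and the standard library are available. Lean on these libraries where they do the work, as an engineer would, in place of code of your own. Each camera call takes 0.05 s, during which the arm holds its last target. There are 200 camera calls.

## Task

On the grey router speed controller, turn the big knurled dial by rubbing it with your fingertips, click by click, until its white line has clicked into the stop at the yellow dot. Then press the green start button right down and let it go; do not press it before the dial is at the yellow dot. The dial must stay at the yellow dot, and the collet nut and everything else on the bench stay where they are: nothing is to be pinched, lifted or knocked.

Things in the scene. Friction and masses are not known exactly. Their poses are not given: they have to be found in the camera images.
- controller: Router speed controller, a grey box fixed to the bench: 200 mm (its x) by 300 mm (its y), top face 70 mm above the bench. Origin under its centre; z up. It carries the dial (axis at x 0, y +50 mm), the button (x -35, y -100 mm) and the setting dots.
- dial (a joint): Turn of the dial, rad: grows clockwise seen from above; 0 when the white line points along the controller's +x. Rests every 30 degrees from -120 to +120; stops at +-2.2 rad. A spring pawl pulls it into the nearer rest when let go; leaving a rest takes about 0.035 N m. Fingertips pressed on its top with 5 to 15 N, 30 mm off its axis, turn it; keep the push on while sweeping.
- dial_top (a point): Centre of the dial's flat top face, on its vertical axis, 94 mm above the bench. The dial is a black disc 96 mm across (wider than the gripper opens), 22 mm tall with a knurled rim, free to turn under a fingertip. The point turns with the dial.
- dial_mark (a point): Outer end of the white pointer line on the dial's top face, 46 mm from the dial's axis.
- dot_yellow: Yellow dot, 15 mm across, 2 mm high, fixed on the controller's top, 61 mm from the dial's axis, at a rest of the dial: -90, -60, +60 or +90 degrees. Red, blue and green dots are at the other three, small white dots at the remaining rests. Origin at its underside's centre. With the dial at rest there, the white line points at it and dial_mark is 15 mm from it.
- start_top (a point): Centre of the top of the green start button (32 mm across, in a black housing on the controller). It is pressed straight down: travel 6 mm against a spring, about 5 N at the bottom; it comes back up by itself.
- start (a joint): Travel of the start button, m: 0 up, 0.006 right down.
- collet_nut: Loose brass collet nut (ring, 28 mm across, 18 mm tall) standing on the controller's top face on the far side of the button from the robot. To be left alone. Origin under its centre.
- glue: Loose yellow glue bottle, 56 mm across, 170 mm tall, on the bench to the left. To be left alone. Origin under its centre.
- tape_measure: Loose yellow tape measure, about 70 x 45 x 66 mm, on the bench to the left. To be left alone. Origin under its centre.
- screw_jar: Loose glass screw jar, 64 mm across, 80 mm tall, on the bench to the right. To be left alone. Origin under its centre.
- mug: Loose blue mug, 80 mm across, 90 mm tall, on the bench to the right. To be left alone. Origin under its centre.
- offcut: Loose wood offcut, 140 x 45 x 28 mm, on the bench to the right. To be left alone. Origin under its centre.
- screwdriver: Loose red screwdriver lying on the bench to the left. To be left alone.

How it is judged:
By the outcome, as a careful person would: the job done as asked, in the order asked, and still so for the second after the job is handed in, with the robot touching nothing.
It also fails if it takes over 45 s, if anything falls off the work surface, if the arm or the gripper's body presses on something with over 40 N, if the wrist force passes 120 N, or if a joint passes its speed limit or range.

## Working session

There is one attempt and no reset: what is moved stays moved. The work goes in short steps, Python scripts to look and compute and a tool call to move; the robot and the scene stay as the last step left them, time stands still between calls to the robot, and variables do not carry over. Pictures are saved under pics/ and viewed, at most 10 in all, crops included, and the job is handed in when it is done.

Besides the shell and the picture viewer there is one more tool, called as name(argument=value, ...) on one line, values as JSON. move_arm: Moves the arm, as the interface text tells. Its arguments: {"type":"object","properties":{"rows":{"type":"array","items":{"type":"array","items":{"type":"number"}}},"force":{"type":"number"}},"required":["rows"]}

```bash
mkdir -p pics; cat > h.py <<'E'
import numpy as np, cv2
from plant import robot, eyes
def ray(p,px):
    K=p["K"];v=np.array([(px[0]-K[0,2])/K[0,0],-(px[1]-K[1,2])/K[1,1],-1.0])
    return np.array(p["xyz"]),np.array(p["attitude"])@v
def atz(p,px,z):
    o,d=ray(p,px);return o+d*(z-o[2])/d[2]
def bydepth(p,px):
    o,d=ray(p,px);return o+d*float(p["z_map"][int(px[1]),int(px[0])])
E
python3 - <<'E'
from h import *
ims=[]
for n in("top","scene"):
    p=eyes.capture(n);ims.append(p["image"])
    print(n,p["K"].tolist(),p["xyz"],[k for k in p])
    for t,z in(("dial_top",94),("dial_mark",94),("dot_yellow",70),("start_top",None),("collet_nut",70),("controller",0)):
        for r in eyes.place_of(p,t)[:2]:
            px=r["pixel"];print(t,round(r["confidence"],2),np.round(px,1),np.round(atz(p,px,z),1) if z is not None else '',np.round(bydepth(p,px),1))
im=np.vstack(ims)[:,:,::-1]
cv2.imwrite("pics/a.png",cv2.resize(np.hstack(ims)[:,:,::-1],(800,300)))
cv2.imwrite("pics/top.png",cv2.resize(ims[0][:,:,::-1],(800,600)))
s=robot.observe();print(s["clock"],s["position"],s["tool_rot"],s["width"],s["ft_force"])
E
```

```text
top [[395.62525968694797, 0.0, 259.6147453305365], [0.0, 395.62525968694797, 190.46744464262454], [0.0, 0.0, 1.0]] [ 366.82196944  -21.25307678 1111.98586569] ['image', 'z_map', 'K', 'xyz', 'attitude', 'shot']
dial_top 0.57 [242.5 166.4] [586.7  27.6  94. ] [586.4  27.6  95.1]
dial_top 0.57 [103.8 197.8] [512.2 390.3  94. ] [512.6 391.5  91. ]
dial_mark 0.59 [247.3 150.2] [630.1  14.2  94. ] [630.2  14.2  93.6]
dot_yellow 0.59 [268.8 163. ] [599.4 -42.2  70. ] [599.1 -42.2  71.7]
start_top 0.69 [299.1 162.4]  [ 594.3 -121.6   91.4]
collet_nut 0.66 [293.1 134.8] [ 676.2 -110.3   70. ] [ 676.3 -110.4   69.6]
controller 0.87 [262.6 170.6] [593.2 -25.3   0. ] [577.2 -25.   79. ]
scene [[420.22097812338006, 0.0, 251.44054714370242], [0.0, 420.22097812338006, 187.1847150092177], [0.0, 0.0, 1.0]] [1358.30718373  245.37862448 1071.96661226] ['image', 'z_map', 'K', 'xyz', 'attitude', 'shot']
dial_top 0.64 [256.5 209.9] [578.4  28.2  94. ] [575.4  27.4  90.2]
dial_mark 0.64 [242.2 225.9] [649.5   6.8  94. ] [ 6.286e+02 -3.000e-01  6.510e+01]
start_top 0.51 [205.6 200.2]  [ 589.8 -132.5   91.2]
start_top 0.45 [126.4 205.6]  [ 661.2 -373.9   53.4]
collet_nut 0.62 [200.5 227.6] [ 677.9 -114.3   70. ] [ 688.1 -108.9   85.1]
controller 0.96 [235.3 226.5] [590.8 -36.2   0. ] [636.2 -19.5  63.5]
0.7 [ 253.66498154 -652.40577158  213.91717126] [[ 9.32026102e-01  3.62391150e-01 -8.60469529e-06]
 [ 3.62391150e-01 -9.32026100e-01  5.46210748e-05]
 [ 1.17743935e-05 -5.40265328e-05 -9.99999998e-01]] 90.99249451578275 [-0.5276773   0.5299153   0.32851534]
```

View pics/top.png

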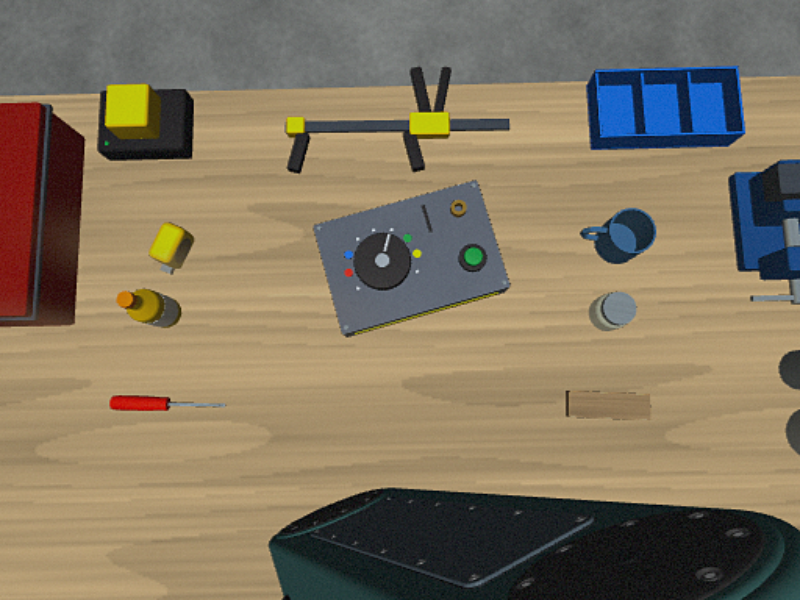

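View pics/a.png

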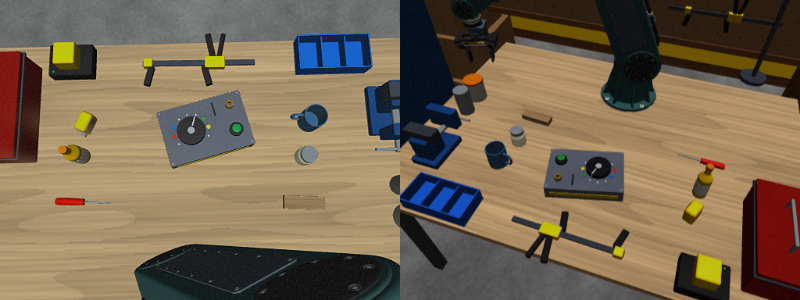

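The top view shows the dial at about (382,260), with its white line pointing up to (389,235). Green is at (407,238), yellow at (417,254) and the button at (473,257). The controller's yaw is about 16°, so the line is at +30° and yellow at +90°: two clicks clockwise. Next I'll refine the dial and button centres and heights.

```bash
python3 - <<'E'
from h import *
p=eyes.capture("top")
K=p["K"];v,u=np.mgrid[:384,:512]
d=np.stack([(u-K[0,2])/K[0,0],-(v-K[1,2])/K[1,1],-np.ones(u.shape)],-1)*p["z_map"][...,None]
P=d@np.array(p["attitude"]).T+np.array(p["xyz"])
for t in("dial_top","start_top"):
    m=[r for r in eyes.silhouettes(p,t) if r["confidence"]>.3]
    for r in m[:2]:
        q=P[r["pixels"]]; print(t,r["confidence"],r["box"],len(q),np.median(q,0).round(1),np.percentile(q[:,2],[5,25,50,75,95]).round(1))
img=p["image"].astype(int)
# button green
g=(img[...,1]>img[...,0]+50)&(img[...,1]>img[...,2]+30)&(u>285)&(u<320)&(v>145)&(v<185)
print("green",g.sum(),P[g].mean(0).round(1),P[g].min(0).round(1),P[g].max(0).round(1),np.median(P[g][:,2]))
c=P[g].mean(0);r=np.hypot(P[...,0]-c[0],P[...,1]-c[1])
for a in range(0,36,3):
    s=(r>=a)&(r<a+3)&(p["z_map"]>0);print(a,s.sum(),np.median(P[s][:,2]).round(1),end=" | ")
k=img.max(-1)<75
k&=(np.hypot(P[...,0]-587,P[...,1]-28)<70)&(P[...,2]>85)
cn=max(cv2.findContours(k.astype(np.uint8),0,1)[0],key=cv2.contourArea)
(cx,cy),R=cv2.minEnclosingCircle(cn);e=cv2.fitEllipse(cn);print("\n",cx,cy,R,e,atz(p,(cx,cy),94),atz(p,e[0],94))
E
```

```text
dial_top 0.87 [224.9, 147.6, 42.1, 40.9] 1092 [585.5  23.1  93.1] [87.  91.8 93.1 94.5 96.5]
start_top 0.41 [296.6, 159.7, 12.5, 9.8] 105 [ 590.1 -129.5   90.9] [88.1 89.8 90.9 92.4 94.4]
green 111 [ 591.  -130.4   91.1] [ 576.7 -145.5   83.9] [ 606.8 -115.9   96.3] 90.90520481720102
0 4 90.6 | 3 12 91.3 | 6 17 90.8 | 9 29 91.9 | 12 42 90.8 | 15 38 82.3 | 18 53 81.9 | 21 68 79.8 | 24 49 69.4 | 27 67 69.4 | 30 81 69.4 | 33 83 69.2 | 
 244.10113525390625 166.6046600341797 18.287662506103516 ((244.00872802734375, 167.3978271484375), (33.73524475097656, 36.19720458984375), 98.76341247558594) [586.00427389  23.41983625  94.        ] [583.88360148  23.69890016  94.        ]
```

move_arm(rows=[[100,0.03,0.05,0,0],[100,0.03,0.05,0,0],[100,0.03,0.05,0,0],[100,0.03,0.05,0,0],[100,0.03,0.05,0,0],[100,0.03,0.05,0,0],[100,0.03,0.05,0,0],[100,0.03,0.05,0,0]], force=10)

```text
clock: 1.65
position: [460.2, -307.7, 214.2]
tool_rot: [[0.932, 0.362, 0.0], [0.362, -0.932, -0.0], [0.0, 0.001, -1.0]]
ft_force: [0.9, -1.3, -0.3]
width: 55.5
grasp_force: 0.0
```

move_arm(rows=[[114,0.018,0.047,0,0],[114,0.018,0.047,0,0],[114,0.018,0.047,0,0],[114,0.018,0.047,0,0],[114,0.018,0.047,0,0],[114,0.018,0.047,-0.02,0],[114,0.018,0.047,-0.03,0],[114,0,0,-0.03,0]])

```text
clock: 2.45
position: [582.9, 11.4, 140.0]
tool_rot: [[0.931, 0.366, 0.003], [0.366, -0.931, 0.0], [0.003, 0.001, -1.0]]
ft_force: [0.3, -0.2, -0.4]
width: 50.5
grasp_force: 0.0
```

move_arm(rows=[[114,0,0,-0.02,0],[114,0,0,0,0]])

```text
clock: 2.65
position: [579.2, 8.0, 117.4]
tool_rot: [[0.932, 0.363, -0.004], [0.363, -0.932, 0.0], [-0.004, -0.002, -1.0]]
ft_force: [-0.3, -0.3, 0.6]
width: 50.2
grasp_force: 0.0
```

move_arm(rows=[[114,0.006,0.0155,0,0],[114,0,0,-0.01,0],[114,0,0,-0.009,0],[114,0,0,0,0]])

```text
clock: 3.05
position: [586.2, 22.9, 100.0]
tool_rot: [[0.932, 0.362, -0.001], [0.362, -0.932, -0.0], [-0.001, -0.0, -1.0]]
ft_force: [-0.4, 1.0, -0.7]
width: 50.1
grasp_force: 0.0
```

move_arm(rows=[[114,0,0,-0.004,0],[114,0,0,0,0]])

```text
clock: 3.25
position: [586.6, 22.8, 96.6]
tool_rot: [[0.932, 0.362, -0.0], [0.362, -0.932, -0.0], [-0.0, -0.0, -1.0]]
ft_force: [0.5, -0.6, 0.1]
width: 50.7
grasp_force: 0.0
```

move_arm(rows=[[114,-0.001,0.0005,-0.002,0],[114,0,0,0,0]])

```text
clock: 3.45
position: [585.6, 23.5, 94.8]
tool_rot: [[0.932, 0.362, -0.0], [0.362, -0.932, 0.0], [-0.0, -0.0, -1.0]]
ft_force: [0.1, -0.2, 0.5]
width: 50.6
grasp_force: 0.0
```

move_arm(rows=[[114,0,0,-0.001,0],[114,0,0,0,0]])

```text
clock: 3.65
position: [585.9, 23.5, 94.2]
tool_rot: [[0.932, 0.362, 0.0], [0.362, -0.932, 0.0], [0.0, -0.0, -1.0]]
ft_force: [-1.8, 0.1, 5.1]
width: 50.7
grasp_force: 2.5
```

move_arm(rows=[[114,0,0,-0.0007,0],[114,0,0,0,0]])

```text
clock: 3.85
position: [586.0, 23.5, 94.1]
tool_rot: [[0.932, 0.362, -0.0], [0.362, -0.932, -0.0], [-0.0, -0.0, -1.0]]
ft_force: [-6.4, 0.3, 16.9]
width: 50.3
grasp_force: 8.1
```

move_arm(rows=[[114,0,0,0.0002,-0.12],[114,0,0,0,-0.12],[114,0,0,0,-0.12],[114,0,0,0,-0.12],[114,0,0,0,-0.05],[114,0,0,0,0]])

```text
clock: 4.45
position: [586.8, 23.9, 94.2]
tool_rot: [[0.987, -0.161, 0.002], [-0.161, -0.987, 0.001], [0.002, -0.001, -1.0]]
ft_force: [0.5, 4.2, 6.5]
width: 50.4
grasp_force: 3.6
```

```bash
python3 - <<'E'
from h import *
ims=[]
for n in("top","scene"):
    p=eyes.capture(n);ims.append(p["image"])
    for t,z in(("dial_top",94),("dial_mark",94)):
        for r in eyes.place_of(p,t)[:2]:print(n,t,round(r["confidence"],2),atz(p,r["pixel"],z).round(1))
a=cv2.resize(ims[0][120:220,200:330,::-1],(390,300));b=cv2.resize(ims[1][150:250,190:320,::-1],(390,300))
cv2.imwrite("pics/b.png",np.hstack([a,b]))
E
```

```text
scene dial_top 0.86 [584.7  15.7  94. ]
scene dial_mark 0.73 [629.3 -10.7  94. ]
```

View pics/b.png

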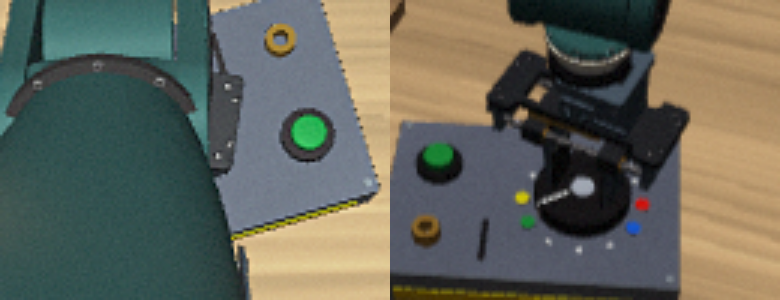

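The scene crop shows the line (tip at 540,205) pointing at or near green (528,222), so the dial has advanced about one click. Now the second click.

move_arm(rows=[[114,-0.0005,0,-0.0003,0],[114,0,0,0,-0.12],[114,0,0,0,-0.12],[114,0,0,0,-0.12],[114,0,0,0,-0.12],[114,0,0,0,-0.05],[114,0,0,0,0]])

```text
clock: 5.45
position: [587.1, 23.7, 94.2]
tool_rot: [[0.77, -0.637, 0.004], [-0.637, -0.77, 0.0], [0.003, -0.002, -1.0]]
ft_force: [4.3, 1.6, 6.4]
width: 50.5
grasp_force: 3.3
```

```bash
python3 - <<'E'
from h import *
p=eyes.capture("scene")
cv2.imwrite("pics/c.png",cv2.resize(p["image"][170:250,200:310,::-1],(660,480),interpolation=cv2.INTER_CUBIC))
for t,z in(("dial_top",94),("dial_mark",94)):
    for r in eyes.place_of(p,t)[:2]:print(t,round(r["confidence"],2),atz(p,r["pixel"],z).round(1))
E
```

```text
dial_top 0.93 [578.2  22.7  94. ]
dial_mark 0.74 [618.2 -27.7  94. ]
```

View pics/c.png

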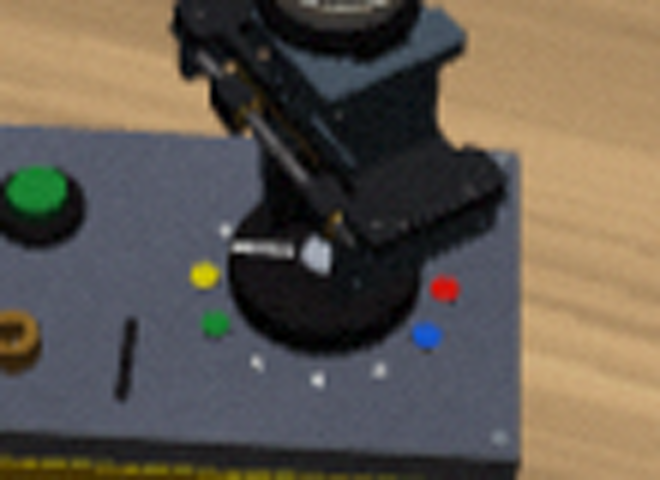

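The line tip (232,245 from hub 318,255) is parallel to the yellow–red diameter, so it points at yellow (205,275). I'll lift and go up so the pawl settles.

move_arm(rows=[[114,0,0,0.002,0],[114,0,0,0.02,0],[114,0,0,0.04,0],[255,0,-0.047,0.01,0.12],[255,0,-0.047,0,0.12],[255,0,-0.047,0,0.12],[255,0,-0.012,0,0.12],[255,0,0,0,0.12]])

```text
clock: 6.4
position: [585.0, -131.6, 165.1]
tool_rot: [[0.996, -0.087, -0.0], [-0.087, -0.996, -0.0], [-0.0, 0.0, -1.0]]
ft_force: [0.1, 1.4, 0.4]
width: 13.1
grasp_force: 0.0
```

```bash
python3 - <<'E'
from h import *
p=eyes.capture("scene")
cv2.imwrite("pics/d.png",cv2.resize(p["image"][170:250,200:310,::-1],(660,480),interpolation=cv2.INTER_CUBIC))
for t,z in(("dial_top",94),("dial_mark",94),("dot_yellow",70)):
    for r in eyes.place_of(p,t)[:2]:print(t,round(r["confidence"],2),atz(p,r["pixel"],z).round(1))
s=robot.observe();print(s["clock"],s["position"],s["width"])
E
```

```text
dial_top 0.69 [564.9  18.9  94. ]
dial_mark 0.98 [611.3 -32.4  94. ]
6.6 [ 585.16000204 -129.29542864  164.99110503] 0.7633377096506999
```

View pics/d.png

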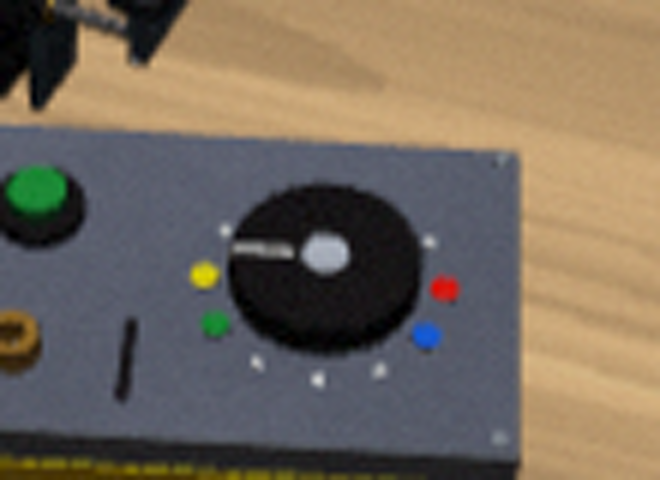

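The dial rests exactly at yellow: the line from hub (326,253) to (232,247) is parallel to the red–yellow diameter. Now the button.

move_arm(rows=[[255,0.006,-0.001,-0.03,0],[255,0,0,-0.03,0],[255,0,0,-0.01,0],[255,0,0,0,0],[255,0,0,0,0]])

```text
clock: 7.1
position: [591.8, -130.4, 96.0]
tool_rot: [[0.996, -0.09, 0.001], [-0.09, -0.996, -0.0], [0.001, 0.0, -1.0]]
ft_force: [1.8, -0.4, 0.1]
width: 0.4
grasp_force: 0.0
```

move_arm(rows=[[255,0,0,-0.004,0],[255,0,0,-0.002,0],[255,0,0,0,0]])

```text
clock: 7.4
position: [592.0, -130.6, 89.7]
tool_rot: [[0.996, -0.089, 0.002], [-0.089, -0.996, -0.0], [0.002, 0.0, -1.0]]
ft_force: [2.1, 0.1, 3.5]
width: 0.4
grasp_force: 1.4
```

move_arm(rows=[[255,0,0,-0.002,0],[255,0,0,-0.002,0],[255,0,0,0,0]])

```text
clock: 7.7
position: [592.1, -130.6, 86.1]
tool_rot: [[0.996, -0.089, 0.001], [-0.089, -0.996, -0.0], [0.001, 0.0, -1.0]]
ft_force: [-1.8, 0.6, 14.4]
width: 0.2
grasp_force: 7.4
```

move_arm(rows=[[255,0,0,-0.0007,0],[255,0,0,0,0]])

```text
clock: 7.9
position: [592.2, -130.7, 85.9]
tool_rot: [[0.996, -0.089, 0.001], [-0.089, -0.996, -0.0], [0.001, 0.0, -1.0]]
ft_force: [-5.0, 2.9, 24.7]
width: 0.5
grasp_force: 12.4
```

Firm bottom at 85.9 with force well past 5 N: it's right down. Release and clear.

move_arm(rows=[[255,0,0,0.003,0],[255,0,0,0.02,0],[255,0,0,0.04,0],[255,0,0,0.03,0],[255,-0.02,-0.045,0,0],[255,-0.02,-0.045,0,0],[255,-0.02,-0.045,0,0],[255,0,0,0,0]])

```text
clock: 8.7
position: [529.0, -269.2, 177.1]
tool_rot: [[0.996, -0.093, -0.001], [-0.093, -0.996, -0.0], [-0.001, 0.0, -1.0]]
ft_force: [0.6, 0.4, -0.4]
width: 0.2
grasp_force: 0.0
```

```bash
python3 - <<'E'
from h import *
p=eyes.capture("scene")
cv2.imwrite("pics/e.png",cv2.resize(p["image"][160:250,190:310,::-1],(720,540),interpolation=cv2.INTER_CUBIC))
for t,z in(("dial_mark",94),("start_top",91),("collet_nut",70)):
    for r in eyes.place_of(p,t)[:1]:print(t,round(r["confidence"],2),r["pixel"],bydepth(p,r["pixel"]).round(1))
E
```

```text
dial_mark 0.78 [234.4, 211.7] [585.6 -40.3  66.8]
start_top 0.38 [206.0, 200.7] [ 587.8 -132.2   86.8]
collet_nut 0.67 [200.6, 227.5] [ 687.3 -109.    84.5]
```

View pics/e.png

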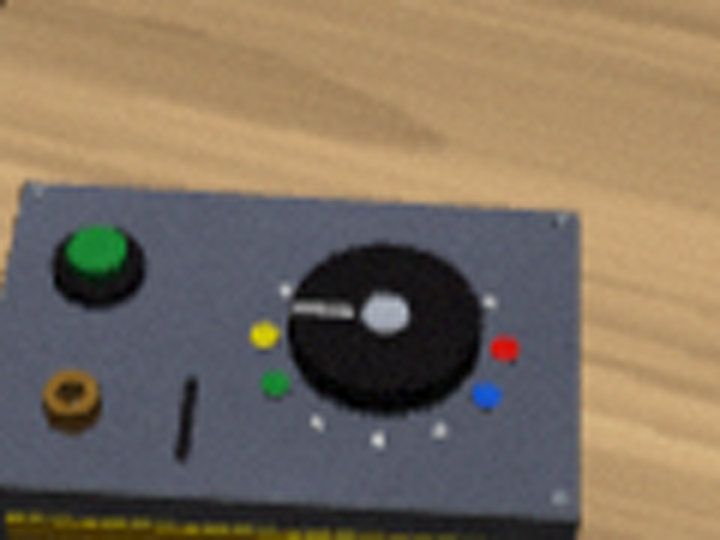

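The dial line is still on yellow (hub 385,313, tip 292,308), the button is back up (97,248), and the nut hasn't moved (72,395).

```bash
python3 -c "
from plant import robot
print(robot.sign_off())"
```

```text
the job is handed in; nothing more can be done
None
```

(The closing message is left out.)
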